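# Move the snapped-in relay from the control base to the test base

### The job

Pinch both sprung side tabs of the plug-in relay together to free it from the control base, lift it straight out, and plug it into the empty socket of the test base until it is fully home and both tabs have sprung back out and latched. The test socket is clamped somewhere along its slots, so find it by feel and never force the relay, neither pulling nor pushing; leave everything else where it is.

Things in the scene. Friction and masses are not known exactly. Their poses are not given: they have to be found in the camera images.
- relay: Plug-in relay, foot 44 x 48 mm (x, y), 78 mm tall, about 0.18 kg: black base with four corner guides, clear cover over a copper coil, blades 5 mm long below. Origin: middle of the flat underside; z up; a sprung grey tab on its +y and its -y side. Seated in a socket, underside 12 mm above the worktop, socket rim 40 mm above that; hooks and sockets stand 40 N
- tab_left_pad (a point): Middle of the outer face of the +y tab's ribbed thumb pad, 66 mm above the relay's underside, above the socket's rim. Pads are 20 mm wide, 54 to 78 mm above the underside. At rest their outer faces are 53 mm apart at the foot and 61 mm at the top; pinched to the stops they are upright and about 37 mm apart; a grip of 30 N there carries the relay
- tab_right_pad (a point): The same point on the -y tab
- tab_left (a joint): Angle of the +y tab about its hinge (5 mm above the relay's underside), rad: 0 sprung out, 0.16 pinched in to its stop. Its hook, 33 mm up, sits in a window of the socket's wall and is clear of it above 0.11. The spring gives 4 N at the pad at 0, 9 N at the stop. In a socket, under 0.05 is latched: it springs out once the underside is within 1.5 mm of home
- tab_right (a joint): The same for the -y tab
- control_base: Fixed steel plate 94 x 94 x 6 mm with a grey relay socket bolted to its middle; at the start the relay is snapped into it, axes alike. A machine beam ends about 0.76 m above the worktop, ahead and to the left of the robot's base: do not raise or swing the arm's elbow that way. Origin: middle of the plate's underside, on the worktop; z up
- test_base: Fixed aluminium plate 94 x 94 x 6 mm, z up, with an empty relay socket like the other and two black binding posts 30 mm high at x = +38, y = +-38 mm. Origin: middle of the underside, on the worktop. The relay goes in with its tabs held pinched, its axes along the base's, either way round; terminal steps 34 mm high lie at the x ends of the socket; the slots run along x
- test_slots (a point): Point of the test base above its origin, at the height of the socket's rim (52 mm above the worktop). The socket's centre lies on the base's x axis, anywhere from -8 to +8 mm from here, wherever it was clamped: this shift is not measured. Recess 46 x 50 mm (x, y; 1 mm play each side of the relay), rim bevel 1.5 mm, end walls 5 mm thick, depth to the ledge the relay stands on 40 mm
- tin: Flux tin, 75 mm across, 50 mm high, standing; origin under its middle. Not part of the job
- bush: Bronze bush, 22 mm across and high, standing; origin under its middle. Not part of the job
- pliers: Pliers 166 x 54 x 14 mm lying on the worktop; origin under the middle, x along them. Not part of the job
Things that resemble listed ones, but are neither listed nor needed, are in the scene too. What is shaped like the relay but yellow is not meant.

How it is judged:
On the way:
1. the relay is lifted clear of the control base (z of relay in the frame of control_base above 0.065 m), for 0.1 s.
At the end, for the whole second after the job is handed in: The relay stands upright (within 0.06 rad) in the test socket, its underside 10.5 to 13.5 mm above the worktop, within 11 mm along and 3 mm across of the test base's centre, both tabs sprung out (under 0.05 rad) and at rest (z of relay in the frame of test_base between 0.0105 and 0.0135 m and x of relay in the frame of test_base between -0.011 and 0.011 m and y of relay in the frame of test_base between -0.003 and 0.003 m and angle between relay's own z axis and vertical below 0.06 rad and value of joint each of tab_left, tab_right below 0.05 rad and linear speed of relay below 0.01 m/s); the robot touches nothing.
It fails at once if the relay and the control base press on each other with more than 40 N (pulling on latched hooks) (contact force between relay and control_base above 40 N).
It fails at once if the relay and the test base press on each other with more than 40 N (forcing the relay in) (contact force between relay and test_base above 40 N).
It fails at once if the tin, bush or pliers is moved by more than 20 mm (distance of any of tin, bush, pliers from where it was at the start of the episode above 0.02 m).
It also fails if it takes over 72 s, if anything falls off the work surface, if the arm or the gripper's body presses on something with over 40 N, if the wrist force passes 120 N, or if a joint passes its speed limit or range.

### The arm

A 7-joint arm with a two-finger parallel gripper is mounted at the origin on a cart in front of the work surface, level with it; the furniture and walls round the work are solid. World frame = base frame: x ahead of the robot, y to its left, z up, the work surface at z = 0. Lengths are in m, angles in rad, forces in N, time in s.
With the tool pointing down it reaches from about 0.35 to 0.9 m from the base axis. Payload 19.9 kg.
Tool frame: the origin (TCP) lies on the centre line of the jaws, within the pads' length; the fingertips stand 14 mm ahead of it and the grasp point (between the pads) lies 5 mm behind it; z points along the fingers, y is the direction in which the jaws open and shut (so a half turn about z gives the same grasp; the last joint's range is limited). The gripper opens to 85 mm and grips with 20 to 120 N. Pads are 22 mm wide; open, the fingers measure 114 mm over their backs; the gripper's body (76 mm by 85 mm) begins 54 mm behind the grasp point. The pads swing forward as they close: fully open they stand 13 mm farther back than shut.
Start: joints at [1.135, 0.417, -0.01, 1.614, 0.005, 1.111, -0.053], TCP at [0.24, -0.577, 0.245] pointing down, gripper open.
Joint ranges: [-2.81, 2.81], [-0.39, 2.02], [-1.27, 1.25], [0.06, 2.57], [-1.19, 4.33], [0.19, 2], [-2.82, 2.82]. Speed limits (rad/s): [1.89, 1.89, 2.39, 2.39, 3.01, 3.01, 3.01].

### API

Orientations are given as a unit quaternion [x, y, z, w].
In Python, from rig import bot, viewer, models gives the robot as it stands. The module is installed in compiled form; this text tells all that it offers.
- The arm moves only by the shell command python3 -m inch 'ROWS'. ROWS is JSON, a list of rows, each a list of 3 entries, a list of its own where there are three numbers: the finger opening in cm, from 0 to 8.54, then the shift along the tool's x, y, z in cm, then the turn about the tool's z in degrees. A call has exactly 10 rows; each row is the pose to reach, as a shift and turn from the pose commanded when the call began, along the tool's axes at that moment; what a row does not reach only later rows make up. A row lasts 1/8 s, in which the tool goes at most 62.5 mm and 10.7 degrees, less where a joint would pass 70% of its speed; a pose out of reach is approached as far as the arm can. A call with a gripper value outside its range is refused whole. The fingers move at their own pace and stop on an object; the grip force is fixed at half the most. Time passes only in rows, so rows that repeat a pose let the fingers close, or fill a call up. It gives the time, the measured TCP pose, the force and the opening at its end, in the units of the state.
- bot.get_obs(): the state, without advancing time (a new reading comes with each control period).
- viewer.get_image(name): name is "scene" or "top" or "wrist"; returns (picture, depth): 400x640x3 uint8, blue, green, red; 400x640 float32, m along the optical axis (not along the pixel's ray), 0 where there is no reading.
- viewer.camera_params(name): a dict with "vertical_fov" (degrees; the focal length in pixels is half the picture's height over the tangent of half this angle, whatever the lens; pixels are square), "cx", "cy" (the principal point, pixels), "rvec" (rotation vector, rad) and "tvec" (3), from world to camera coordinates, as OpenCV has them; the wrist camera has in their place "tool_from_camera" (4x4, takes a point from camera to tool coordinates, whose origin is the TCP and whose axes are the flange's). Camera axes: x right, y down, z forward; pixel columns grow to the right and rows downward; lengths in m; the calibration is good to about 2 mm. The wrist camera is an equidistant fisheye: a pixel r from the principal point sees the ray r / f radians off the axis. A picture is of the moment at which its call begins: read the wrist's pose just before it. camera_params takes no time and is no camera call.
- bot.sign_off(): hands the job in, once; it reports no verdict.
Trained networks look in the newest picture that a camera, given by its name, has taken for a name from the list of things; names that differ only in an ending like _2 or _b are one class to them, and where a whole thing is asked for, a point or a joint stands for the part that bears it (a point fixed in the world has none). Each returns a list of dicts, best first, with "p" (0 to 1); they miss things now and then, are a little off and sometimes report something else, mostly with a low value. They report only what shows in the picture. A call takes as long as a camera call. They do not tell look-alikes from the thing itself.
- models.search_frame(label, camera): "bbox" ([centre column, centre row, width, height] in pixels, round what is visible of it).
- models.regions_of(label, camera): "mask" (400x640 bool, what is visible of it) and "bbox" ([centre column, centre row, width, height] in pixels, round what is visible of it).
- models.mark_of(label, camera): "position" ([row, column] in pixels: a listed point, or the origin of a listed thing).
The state is a dict: "t": time; "joint_pos": joint angles; "joint_velocities": joint speeds; "joint_torque": joint torques, N m; "position": TCP position; "ee_rot": TCP orientation; "force": force on the tool from outside, world axes, zero at the start; "ft_torque": the same for the moment, N m; "finger_gap": finger opening in m.
Only numpy, scipy, OpenCV 4.12 (cv2) and the standard library are available. Lean on these libraries where they do the work, as an engineer would, in place of code of your own. Each camera call takes 0.05 s, during which the arm holds its last target. There are 200 camera calls.

## Working session

There is one attempt and no reset: what is moved stays moved. The work goes in short steps, Python scripts to look and compute and a shell command to move; the robot and the scene stay as the last step left them, time stands still between calls to the robot, and variables do not carry over. Pictures are saved under pics/ and viewed, about 8 in all and at most 12, crops included, and the job is handed in when it is done.

```bash
mkdir -p pics
cat > h.py <<'E'
import numpy as np, cv2
from rig import bot, viewer, models
from scipy.spatial.transform import Rotation as R
def cam(n):
    p=viewer.camera_params(n); f=200/np.tan(np.radians(p["vertical_fov"])/2); return p,f
def ray(n,u,v,o=None):
    p,f=cam(n)
    if n=="wrist":
        d=np.array([u-p["cx"],v-p["cy"]]); r=np.hypot(*d); th=r/f
        c=np.array([*(d/max(r,1e-9)*np.sin(th)),np.cos(th)])
        T=np.array(p["tool_from_camera"]); Rt=R.from_quat(o["ee_rot"]).as_matrix()
        return Rt@T[:3,3]+np.array(o["position"]), Rt@T[:3,:3]@c
    Rm=cv2.Rodrigues(np.array(p["rvec"],float))[0]; t=np.array(p["tvec"],float).ravel()
    return -Rm.T@t, Rm.T@np.array([(u-p["cx"])/f,(v-p["cy"])/f,1])
def atz(n,u,v,z,o=None):
    a,d=ray(n,u,v,o); return a+d*(z-a[2])/d[2]
def atd(n,u,v,dep,o=None):
    a,d=ray(n,u,v,o)
    return a+d*dep   # perspective only (or /cos for wrist: d has z=cos)
E
python3 - <<'E'
from h import *
o=bot.get_obs(); print({k:np.round(v,3).tolist() for k,v in o.items()})
for n in ["scene","top","wrist"]:
    o=bot.get_obs(); im,d=viewer.get_image(n); cv2.imwrite(f"pics/{n}0.png",im); np.save(f"pics/{n}0.npy",d)
    print(n,{k:np.round(v,3).tolist() for k,v in viewer.camera_params(n).items()})
for n in ["top","scene"]:
  for l in ["relay","control_base","test_base","test_slots","tab_left_pad","tab_right_pad","tin","bush","pliers"]:
    for r in models.mark_of(l,n)[:3]:
        v,u=r["position"]; z={"relay":.012,"test_slots":.052,"tab_left_pad":.078,"tab_right_pad":.078}.get(l,0)
        print(n,l,round(r["p"],2),np.round([u,v]),np.round(atz(n,u,v,z),3))
E
```

```text
{'t': 0.0, 'joint_pos': [1.135, 0.418, -0.01, 1.614, 0.005, 1.111, -0.053], 'joint_velocities': [-0.001, -0.001, -0.0, -0.0, -0.0, 0.001, 0.0], 'joint_torque': [-0.001, -86.444, 0.679, -43.489, 0.019, 0.008, 0.0], 'position': [0.24, -0.577, 0.245], 'ee_rot': [0.981, 0.196, -0.0, -0.001], 'force': [-0.42, -0.462, 0.38], 'ft_torque': [-0.003, 0.033, -0.018], 'finger_gap': 0.086}
scene {'vertical_fov': 55.914, 'cx': 316.517, 'cy': 202.753, 'rvec': [0.62, -2.487, 1.352], 'tvec': [0.289, 0.379, 0.401]}
top {'vertical_fov': 54.68, 'cx': 317.053, 'cy': 205.665, 'rvec': [2.217, -2.173, 0.106], 'tvec': [-0.417, 0.505, 0.888]}
wrist {'vertical_fov': 65.706, 'cx': 323.716, 'cy': 199.785, 'tool_from_camera': [[0.0, -0.962, -0.273, 0.069], [1.0, 0.0, 0.001, -0.001], [-0.001, -0.273, 0.962, -0.13], [0.0, 0.0, 0.0, 1.0]]}
top relay 0.73 [342. 214.] [ 0.494 -0.467  0.012]
top relay 0.64 [258. 272.] [ 0.356 -0.271  0.012]
top control_base 0.73 [339. 213.] [ 0.499 -0.46   0.   ]
top test_base 0.76 [310. 250.] [ 0.408 -0.393  0.   ]
top test_slots 0.71 [310. 253.] [ 0.404 -0.393  0.052]
top tab_left_pa
[... 379 characters left out ...]
 211.] [ 0.496 -0.469  0.012]
scene control_base 0.82 [345. 215.] [ 0.497 -0.464  0.   ]
scene control_base 0.7 [346. 210.] [ 0.504 -0.487  0.   ]
scene test_base 0.77 [368. 242.] [ 0.408 -0.39   0.   ]
scene test_slots 0.93 [370. 220.] [ 0.411 -0.405  0.052]
scene tab_left_pad 0.58 [348. 190.] [ 0.49  -0.459  0.078]
scene tab_left_pad 0.45 [383. 262.] [ 0.329 -0.258  0.078]
scene tab_right_pad 0.47 [353. 258.] [ 0.383 -0.242  0.078]
scene tab_right_pad 0.46 [343. 181.] [ 0.518 -0.493  0.078]
scene tin 0.75 [322. 199.] [ 0.586 -0.506  0.   ]
scene bush 0.61 [306. 213.] [ 0.59  -0.427  0.   ]
scene bush 0.2 [270. 199.] [ 0.707 -0.441  0.   ]
scene pliers 0.6 [268. 202.] [ 0.705 -0.427  0.   ]
```

Run:
```python
import cv2
t=cv2.imread("pics/top0.png")[90:310,200:440]; cv2.imwrite("pics/t1.png",cv2.resize(t,None,fx=3.3,fy=2.7*1,interpolation=cv2.INTER_CUBIC) if 0 else cv2.resize(t,None,fx=2.7,fy=2.7,interpolation=cv2.INTER_CUBIC))
```

```text
(no output)
```

View pics/t1.png

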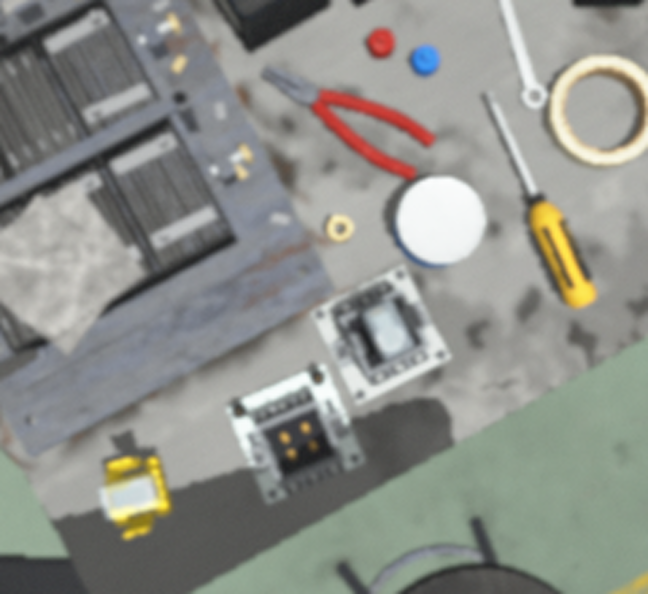

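View pics/wrist0.png

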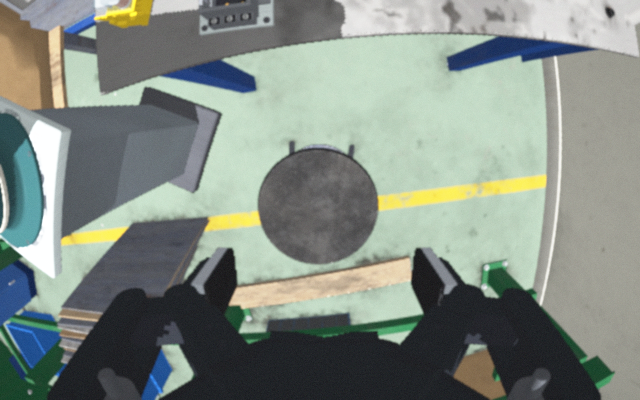

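Top view: the relay (clear cover) sits at crop (385,333). The test base with its two posts is at (297,440), and the yellow decoy is at (137,492). The wrist picture shows only the edge of the bench. I'll move the wrist over the bases for a precise look.

```bash
python3 -m inch '[[8.54,[5,-1.1,0],0],[8.54,[10,-2.2,0],0],[8.54,[15,-3.3,0],0],[8.54,[20,-4.4,0],0],[8.54,[25,-5.5,0],0],[8.54,[25,-5.5,0],0],[8.54,[25,-5.5,0],0],[8.54,[25,-5.5,0],0],[8.54,[25,-5.5,0],0],[8.54,[25,-5.5,0],0]]'
cat > look.py <<'E'
import sys
from h import *
o=bot.get_obs(); im,d=viewer.get_image("wrist"); cv2.imwrite(f"pics/{sys.argv[1]}.png",im); np.save(f"pics/{sys.argv[1]}.npy",d)
print(np.round(o["position"],4),np.round(o["ee_rot"],4),np.round(o["force"],1),o["t"])
for l,z in [("relay",.012),("control_base",0),("test_base",0),("test_slots",.052),("tab_left_pad",.078),("tab_right_pad",.078)]:
    for r in models.mark_of(l,"wrist")[:2]:
        v,u=r["position"]; print(l,round(r["p"],2),np.round([u,v]),np.round(atz("wrist",u,v,z,o),4))
E
python3 look.py w1
```

```text
t: 2.3
position: [0.4492, -0.4308, 0.2453]
ee_rot: [0.981, 0.195, -0.0, 0.0]
force: [-0.2, -0.3, 0.1]
finger_gap: 0.0853
[ 0.4492 -0.4308  0.2453] [ 0.9808  0.1952 -0.      0.    ] [-0.2 -0.3  0.1] 2.3
relay 0.85 [175. 188.] [ 0.3586 -0.2577  0.012 ]
relay 0.73 [362. 146.] [ 0.4962 -0.4598  0.012 ]
control_base 0.66 [362. 147.] [ 0.4936 -0.4612  0.    ]
test_base 0.66 [283. 189.] [ 0.4076 -0.3915  0.    ]
test_slots 0.56 [274. 202.] [ 0.4046 -0.389   0.052 ]
tab_left_pad 0.75 [150. 226.] [ 0.3291 -0.2635  0.078 ]
tab_left_pad 0.64 [343. 158.] [ 0.4809 -0.4369  0.078 ]
tab_right_pad 0.72 [401. 156.] [ 0.5056 -0.4885  0.078 ]
tab_right_pad 0.49 [148. 176.] [ 0.3853 -0.2472  0.078 ]
```

View pics/w1.png

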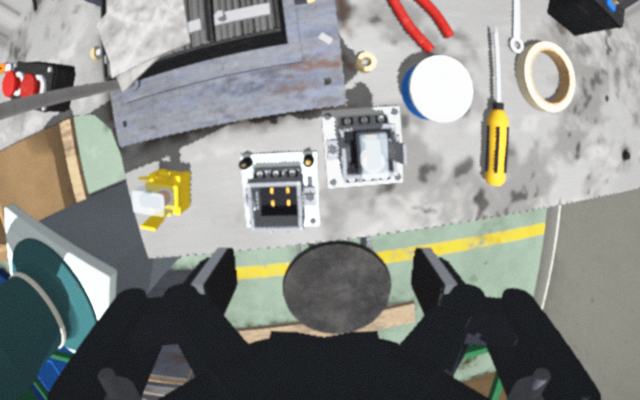

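The wrist view shows the relay at (365,150), the test base at (280,190) with its posts up-left and up-right, and the yellow decoy at (165,195). Next I'll rectify to planes so I can measure yaw and centres.

```bash
cat > ortho.py <<'E'
from h import *
def ortho(im,o,z,cx,cy,half,s=0.0005,yaw=None):
    # map image: columns = -tool... col grows along u=(sin,-cos) (right), rows up = (cos,sin) of yaw ; centre cx,cy
    n=int(half/s); c,sn=np.cos(yaw),np.sin(yaw)
    i,j=np.mgrid[0:2*n,0:2*n]; a=(n-i)*s; b=(j-n)*s
    P=np.stack([cx+a*c+b*sn,cy+a*sn-b*c,np.full(a.shape,z)],-1)
    p,f=cam("wrist"); T=np.array(p["tool_from_camera"]); Rt=R.from_quat(o["ee_rot"]).as_matrix()
    C=(((P-np.array(o["position"]))@Rt)-T[:3,3])@T[:3,:3]
    r=np.hypot(C[...,0],C[...,1]); th=np.arctan2(r,C[...,2])*f/np.maximum(r,1e-9)
    return cv2.remap(im,(p["cx"]+C[...,0]*th).astype(np.float32),(p["cy"]+C[...,1]*th).astype(np.float32),cv2.INTER_CUBIC)
E
python3 - <<'E'
from ortho import *
o=bot.get_obs(); im=cv2.imread("pics/w1.png")
y=np.radians(22.5)
for z in (0.006,0.052): pass
A=[ortho(im,o,z,x,yy,.065,.00045,y) for (x,yy) in ((.495,-.461),(.407,-.391)) for z in (.006,.052)]
n=A[0].shape[0]
for a in A: a[n//2,::6]=(0,0,255);a[::6,n//2]=(0,0,255)
cv2.imwrite("pics/o1.png",np.vstack([np.hstack(A[:2]),np.hstack(A[2:])])); print(n)
# depth cloud fit: plates
d=np.load("pics/w1.npy"); print(d.min(),d.max())
v,u=np.mgrid[0:400,0:640]; p,f=cam("wrist"); du,dv=u-p["cx"],v-p["cy"]; r=np.hypot(du,dv)+1e-9; th=r/f
C=np.stack([du/r*np.tan(th),dv/r*np.tan(th),np.ones_like(r)],-1)*d[...,None]
T=np.array(p["tool_from_camera"]); Rt=R.from_quat(o["ee_rot"]).as_matrix()
W=(C@T[:3,:3].T+T[:3,3])@Rt.T+np.array(o["position"])
np.save("pics/W1.npy",W)
for nm,(x,yy) in dict(ctrl=(.495,-.461),test=(.407,-.391)).items():
    L=np.hypot(W[...,0]-x,W[...,1]-yy)<.075
    for lo,hi in ((-.01,.003),(.003,.012),(.045,.058),(.08,.1)):
        m=L&(W[...,2]>lo)&(W[...,2]<hi)&(d>0); q=W[m][:,:2]
        if len(q)>30:
            rc=cv2.minAreaRect((q*1000).astype(np.float32)); print(nm,lo,hi,len(q),np.round(W[m].mean(0),4),np.round(rc[0],1),np.round(rc[1],1),round(rc[2],1))
E
```

```text
288
0.0 1.7721943
ctrl -0.01 0.003 4642 [ 0.496  -0.4637  0.001 ] [ 496.5 -462.9] [148.5 144.8] 46.6
ctrl 0.003 0.012 2347 [ 0.4923 -0.4449  0.0073] [ 502.9 -454.6] [126.8 139.6] 19.3
ctrl 0.045 0.058 1129 [ 0.5031 -0.4584  0.0516] [ 508.7 -474.6] [ 70.4 108.8] 45.3
ctrl 0.08 0.1 1556 [ 0.4968 -0.4618  0.0886] [ 495.6 -461.8] [44.6 60.5] 28.3
test -0.01 0.003 4380 [ 0.4126 -0.3896  0.0009] [ 405.  -389.2] [149.7 143.9] 47.4
test 0.003 0.012 3071 [ 0.4209 -0.3971  0.0075] [ 410.  -394.2] [126.8 130.5] 4.9
test 0.045 0.058 1059 [ 0.4006 -0.3907  0.052 ] [ 400.4 -390.6] [57.8 60.8] 23.7
```

View pics/o1.png

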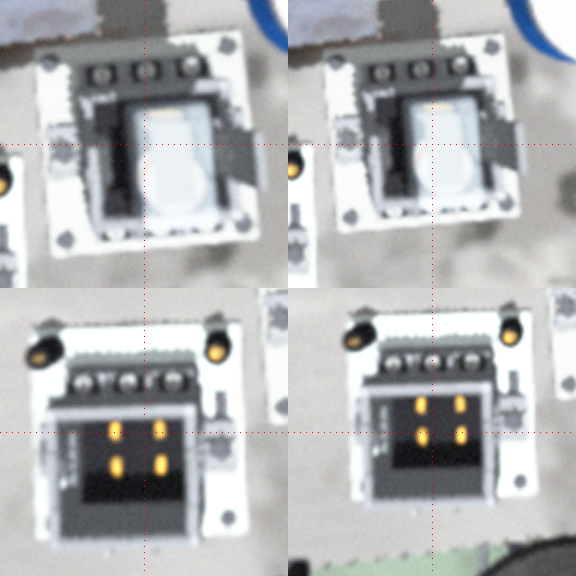

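```bash
python3 -m inch '[[8.54,[-1,-1.85,1.3],-0.5],[8.54,[-2,-3.7,2.6],-1],[8.54,[-3,-5.55,4],-1.3],[8.54,[-3,-5.55,4],-1.3],[8.54,[-3,-5.55,4],-1.3],[8.54,[-3,-5.55,4],-1.3],[8.54,[-3,-5.55,4],-1.3],[8.54,[-3,-5.55,4],-1.3],[8.54,[-3,-5.55,4],-1.3],[8.54,[-3,-5.55,4],-1.3]]'
cat > meas.py <<'E'
import sys
from ortho import *
o=bot.get_obs(); im,d=viewer.get_image("wrist"); n=sys.argv[1]; cv2.imwrite(f"pics/{n}.png",im)
q=o["ee_rot"]; Rt=R.from_quat(q).as_matrix(); yaw=np.arctan2(Rt[1,0],Rt[0,0]); print(o["t"],np.round(o["position"],4),"yaw",round(np.degrees(yaw),2),"tilt",np.round(Rt[:,2],4))
v,u=np.mgrid[0:400,0:640]; p,f=cam("wrist"); du,dv=u-p["cx"],v-p["cy"]; r=np.hypot(du,dv)+1e-9; th=r/f
C=np.stack([du/r*np.tan(th),dv/r*np.tan(th),np.ones_like(r)],-1)*d[...,None]
T=np.array(p["tool_from_camera"]); W=(C@T[:3,:3].T+T[:3,3]); Z=(W@Rt.T)[...,2]+o["position"][2]
# in tool axes (x fwd, y) relative to TCP, heights Z
for lo,hi in ((.003,.010),(.048,.056),(.083,.095)):
    m=(np.hypot(W[...,0],W[...,1])<.07)&(Z>lo)&(Z<hi)&(d>0)
    if m.sum()<50: continue
    k=m.astype(np.uint8); nn,lab,st,_=cv2.connectedComponentsWithStats(k); 
    for i in np.argsort(-st[1:,4])[:2]+1:
        if st[i,4]<80: continue
        Q=W[lab==i][:,:2]*1000; rc=cv2.minAreaRect(Q.astype(np.float32))
        print(lo,hi,len(Q),"z",round(Z[lab==i].mean(),4),"c",np.round(rc[0],1),np.round(rc[1],1),round(rc[2],1),"pct x",np.round(np.percentile(Q[:,0],[1,99]),1),"y",np.round(np.percentile(Q[:,1],[1,99]),1))
c=o["position"]; A=[]
for z in [float(s) for s in sys.argv[2:]]:
    a=ortho(im,o,z,c[0],c[1],.065,.00035,yaw); h=a.shape[0]//2
    a[h,::6]=(0,0,255);a[::6,h]=(0,0,255);A.append(a)
cv2.imwrite(f"pics/{n}o.png",np.hstack(A)); print(h*2)
E
python3 meas.py m1 .006 .052
```

```text
t: 3.9
position: [0.4006, -0.3907, 0.2052]
ee_rot: [0.978, 0.207, -0.0, -0.0]
force: [-1.0, -0.7, 0.2]
finger_gap: 0.0853
3.9 [ 0.4006 -0.3907  0.2052] yaw 23.86 tilt [-1.e-04  1.e-04 -1.e+00]
0.003 0.01 2197 z 0.0071 c [6.  0.3] [95.  94.6] 89.3 pct x [-39.3  52.6] y [-45.9  46.8]
0.003 0.01 1340 z 0.0082 c [-1.4  0.5] [50.5 31.2] 89.9 pct x [-16.8  14. ] y [-24.4  25.3]
0.048 0.056 1364 z 0.0524 c [-1.3 -0. ] [60.3 57.1] 89.7 pct x [-29.2  27.1] y [-29.   29.9]
370
```

View pics/m1o.png

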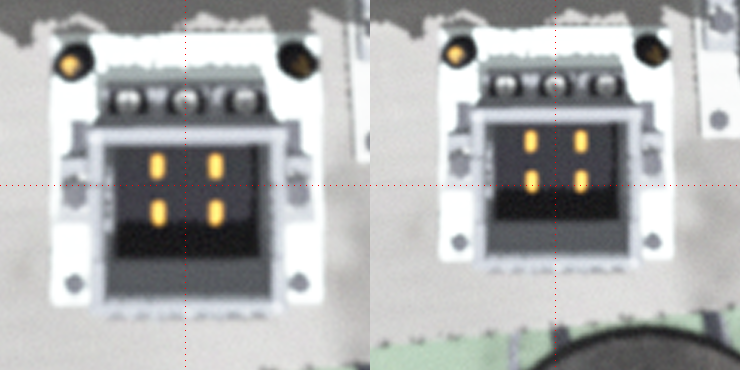

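The test socket rim centre is at tool (-1.0, +0.3) mm from TCP (0.4006, -0.3907). Its yaw is about 23.7° and the plate measures 95x95, as expected. Next, the relay from the same relative view.

```bash
python3 -m inch '[[8.54,[2,3.5,0],-1.5],[8.54,[4,7,0],-3],[8.54,[5.8,10.3,0],-4.5],[8.54,[5.8,10.3,0],-4.5],[8.54,[5.8,10.3,0],-4.5],[8.54,[5.8,10.3,0],-4.5],[8.54,[5.8,10.3,0],-4.5],[8.54,[5.8,10.3,0],-4.5],[8.54,[5.8,10.3,0],-4.5],[8.54,[5.8,10.3,0],-4.5]]'
python3 meas.py m2 .052 .09
```

```text
t: 5.2
position: [0.4953, -0.4614, 0.2053]
ee_rot: [0.97, 0.245, -0.0, -0.0]
force: [0.3, 0.0, 0.9]
finger_gap: 0.0854
5.2 [ 0.4953 -0.4614  0.2053] yaw 28.37 tilt [-1.e-04  1.e-04 -1.e+00]
0.003 0.01 1896 z 0.0072 c [0.1 1.1] [95.3 94.4] 0.7 pct x [-46.4  47.1] y [-45.7  47.2]
0.003 0.01 203 z 0.0067 c [-17.9 -62.5] [13.4 38.1] 88.5 pct x [-34.8   0.8] y [-69.6 -56.5]
0.048 0.056 622 z 0.0527 c [16.9  1.4] [22.  60.1] 1.1 pct x [ 6.6 28. ] y [-28.6  30.3]
0.048 0.056 113 z 0.0523 c [-21.4 -22.5] [12.7 12.4] 88.8 pct x [-27.3 -15.6] y [-28.6 -16. ]
0.083 0.095 1710 z 0.0887 c [0.2 0.5] [43.8 27.6] 0.6 pct x [-21.1  21.8] y [-13.3  14. ]
0.083 0.095 149 z 0.0889 c [-0.4 28.6] [20.3  4.4] 1.4 pct x [-10.4   9.5] y [26.4 30.7]
370
```

View pics/m2o.png

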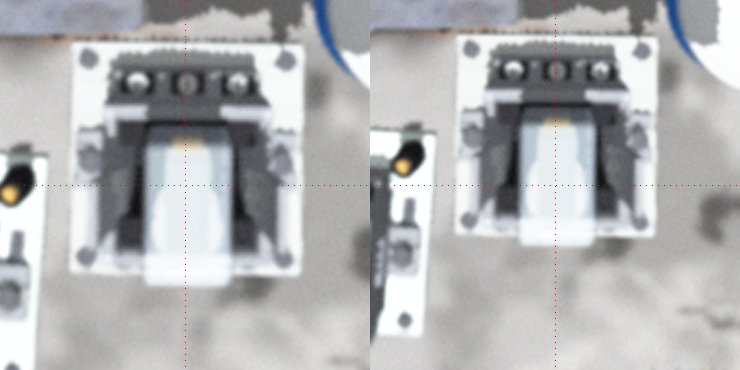

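```bash
python3 -m inch '[[8.54,[0.02,0.08,3],0.8],[8.54,[0.02,0.08,6],0.8],[8.54,[0.02,0.08,8.5],0.8],[8.54,[0.02,0.08,10.5],0.8],[8.54,[0.02,0.08,11.5],0.8],[8.54,[0.02,0.08,12.4],0.8],[8.54,[0.02,0.08,13.3],0.8],[8.54,[0.02,0.08,13.3],0.8],[8.54,[0.02,0.08,13.3],0.8],[8.54,[0.02,0.08,13.3],0.8]]'
python3 -m inch '[[6.6,[0,0,0],0],[6.2,[0,0,0],0],[5.6,[0,0,0],0],[5.2,[0,0,0],0],[4.8,[0,0,0],0],[4.4,[0,0,0],0],[4,[0,0,0],0],[3.6,[0,0,0],0],[3.2,[0,0,0],0],[3.2,[0,0,0],0]]'
python3 - <<'E'
from h import *
o=bot.get_obs(); print({k:np.round(v,4).tolist() for k,v in o.items() if 'joint' not in k})
E
```

```text
t: 6.5
position: [0.496, -0.4622, 0.0727]
ee_rot: [0.971, 0.238, 0.0, 0.0]
force: [0.4, 0.1, -1.2]
finger_gap: 0.085
t: 7.75
position: [0.4964, -0.4626, 0.0736]
ee_rot: [0.971, 0.238, 0.0, 0.001]
force: [-1.9, 1.2, 14.2]
finger_gap: 0.0343
{'t': 7.75, 'position': [0.4964, -0.4626, 0.0736], 'ee_rot': [0.9712, 0.2382, 0.0005, 0.0008], 'force': [-1.8551, 1.1817, 14.1751], 'ft_torque': [0.2538, 0.4198, -0.0494], 'finger_gap': 0.0343}
```

```bash
python3 -m inch '[[2.4,[0,0,0],0],[2.4,[0,0,0],0],[2.4,[0,0,0],0],[2.4,[0,0,0],0],[2.4,[0,0,-0.1],0],[2.4,[0,0,-0.1],0],[2.4,[0,0,-0.1],0],[2.4,[0,0,-0.1],0],[2.4,[0,0,-0.1],0],[2.4,[0,0,-0.1],0]]'
python3 - <<'E'
from h import *
o=bot.get_obs(); im,d=viewer.get_image("wrist"); print(o["position"],o["force"])
im2,_=viewer.get_image("scene")
a=cv2.resize(im[100:330,200:460],None,fx=2,fy=2); b=cv2.resize(im2[150:265,290:420],None,fx=4,fy=4)
cv2.imwrite("pics/g1.png",np.vstack([a[:, :520],b])[:920] if 0 else cv2.resize(np.hstack([a,b]),(800,354)))
E
```

```text
t: 9.0
position: [0.496, -0.4622, 0.0736]
ee_rot: [0.971, 0.238, 0.0, 0.0]
force: [0.2, -0.4, 6.4]
finger_gap: 0.0341
[ 0.49601388 -0.46223097  0.07362869] [ 0.15461501 -0.4447894   6.35632121]
```

View pics/g1.png

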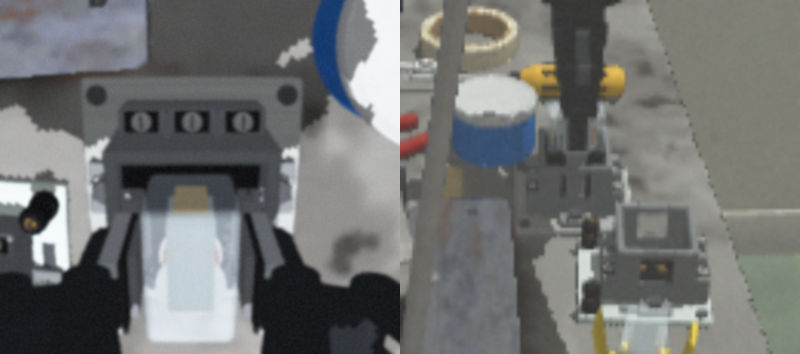

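The fingers stopped firmly at 34 mm, with both tabs pinched against the cover. I'll start with a small trial lift and watch the force.

```bash
python3 -m inch '[[2.4,[0,0,-0.05],0],[2.4,[0,0,-0.1],0],[2.4,[0,0,-0.15],0],[2.4,[0,0,-0.2],0],[2.4,[0,0,-0.25],0],[2.4,[0,0,-0.3],0],[2.4,[0,0,-0.3],0],[2.4,[0,0,-0.3],0],[2.4,[0,0,-0.3],0],[2.4,[0,0,-0.3],0]]'
```

```text
t: 10.35
position: [0.4958, -0.462, 0.0762]
ee_rot: [0.971, 0.238, -0.0, -0.0]
force: [0.2, 1.0, -2.8]
finger_gap: 0.0341
```

```bash
python3 -m inch '[[2.4,[0,0,-0.3],0],[2.4,[0,0,-0.7],0],[2.4,[0,0,-1.1],0],[2.4,[0,0,-1.5],0],[2.4,[0,0,-2],0],[2.4,[0,0,-2.5],0],[2.4,[0,0,-3],0],[2.4,[0,0,-3.5],0],[2.4,[0,0,-4],0],[2.4,[0,0,-4.5],0]]'
python3 -m inch '[[2.4,[0,0,-0.6],0],[2.4,[0,0,-1.2],0],[2.4,[0,0,-1.8],0],[2.4,[0,0,-2.4],0],[2.4,[0,0,-2.4],0],[2.4,[0,0,-2.4],0],[2.4,[0,0,-2.4],0],[2.4,[0,0,-2.4],0],[2.4,[0,0,-2.4],0],[2.4,[0,0,-2.4],0]]'
```

```text
t: 11.6
position: [0.4958, -0.462, 0.1216]
ee_rot: [0.971, 0.238, -0.0, -0.0]
force: [0.6, 0.6, -2.6]
finger_gap: 0.0343
t: 12.85
position: [0.4958, -0.462, 0.1452]
ee_rot: [0.971, 0.238, -0.0, -0.0]
force: [-1.2, 0.7, -1.4]
finger_gap: 0.0342
```

```bash
python3 -m inch '[[2.4,[-1,-2.1,0],0.7],[2.4,[-2,-4.2,0],1.4],[2.4,[-3,-6.3,0],2.1],[2.4,[-4,-8.4,0],2.8],[2.4,[-5.24,-10.71,0],3.4],[2.4,[-5.24,-10.71,0.7],3.4],[2.4,[-5.24,-10.71,1.5],3.4],[2.4,[-5.24,-10.71,2],3.4],[2.4,[-5.24,-10.71,2.2],3.4],[2.4,[-5.24,-10.71,2.2],3.4]]'
python3 - <<'E'
from ortho import *
o=bot.get_obs(); im,d=viewer.get_image("wrist"); print(o["position"],o["force"])
im2,_=viewer.get_image("scene")
a=cv2.resize(im[80:280,200:440],None,fx=2,fy=2,interpolation=cv2.INTER_CUBIC); b=cv2.resize(im2[150:270,290:434],(480,400),interpolation=cv2.INTER_CUBIC)
cv2.imwrite("pics/g2.png",cv2.resize(np.hstack([a,b]),(800,333)))
E
```

```text
t: 14.1
position: [0.3999, -0.3913, 0.123]
ee_rot: [0.978, 0.209, -0.0, -0.0]
force: [0.8, -0.7, -2.1]
finger_gap: 0.0342
[ 0.39993781 -0.39133269  0.12302857] [ 0.80804734 -0.65149511 -2.14672671]
```

View pics/g2.png

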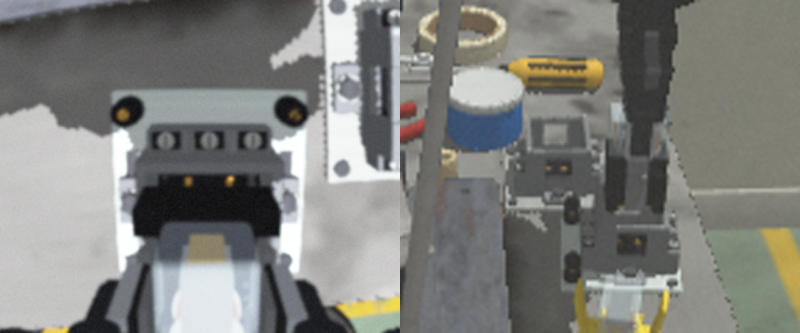

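```bash
python3 -m inch '[[2.4,[0,0,0.2],0],[2.4,[0,0,0.4],0],[2.4,[0,0,0.6],0],[2.4,[0,0,0.75],0],[2.4,[0,0,0.85],0],[2.4,[0,0,0.9],0],[2.4,[0,0,0.95],0],[2.4,[0,0,1.0],0],[2.4,[0,0,1.0],0],[2.4,[0,0,1.0],0]]'
python3 -m inch '[[2.4,[0,0,0.02],0],[2.4,[0,0,0.04],0],[2.4,[0,0,0.06],0],[2.4,[0,0,0.08],0],[2.4,[0,0,0.1],0],[2.4,[0,0,0.12],0],[2.4,[0,0,0.14],0],[2.4,[0,0,0.15],0],[2.4,[0,0,0.15],0],[2.4,[0,0,0.15],0]]'
```

```text
t: 15.45
position: [0.3998, -0.3913, 0.1133]
ee_rot: [0.978, 0.209, -0.0, -0.0]
force: [-0.7, -0.1, -1.0]
finger_gap: 0.0338
t: 16.7
position: [0.3998, -0.3914, 0.1118]
ee_rot: [0.978, 0.209, 0.0, 0.0]
force: [1.2, -0.8, -2.4]
finger_gap: 0.0343
```

```bash
python3 -m inch '[[2.4,[0,0,0.03],0],[2.4,[0,0,0.06],0],[2.4,[0,0,0.09],0],[2.4,[0,0,0.12],0],[2.4,[0,0,0.15],0],[2.4,[0,0,0.18],0],[2.4,[0,0,0.2],0],[2.4,[0,0,0.2],0],[2.4,[0,0,0.2],0],[2.4,[0,0,0.2],0]]'
python3 -m inch '[[2.4,[0,0,0.03],0],[2.4,[0,0,0.06],0],[2.4,[0,0,0.09],0],[2.4,[0,0,0.12],0],[2.4,[0,0,0.15],0],[2.4,[0,0,0.18],0],[2.4,[0,0,0.2],0],[2.4,[0,0,0.2],0],[2.4,[0,0,0.2],0],[2.4,[0,0,0.2],0]]'
```

```text
t: 17.95
position: [0.3999, -0.3914, 0.1098]
ee_rot: [0.978, 0.209, 0.0, 0.0]
force: [1.3, -3.0, -1.8]
finger_gap: 0.0339
t: 19.2
position: [0.3998, -0.3913, 0.1078]
ee_rot: [0.978, 0.209, -0.0, -0.0]
force: [1.5, -2.8, 0.2]
finger_gap: 0.0343
```

```bash
python3 -m inch '[[2.4,[0,0.03,0.1],0],[2.4,[0,0.03,0.2],0],[2.4,[0,0.03,0.3],0],[2.4,[0,0.03,0.4],0],[2.4,[0,0.03,0.5],0],[2.4,[0,0.03,0.6],0],[2.4,[0,0.03,0.7],0],[2.4,[0,0.03,0.8],0],[2.4,[0,0.03,0.8],0],[2.4,[0,0.03,0.8],0]]'
```

```text
t: 20.45
position: [0.3999, -0.3915, 0.0997]
ee_rot: [0.978, 0.209, -0.0, -0.0]
force: [-0.3, 0.0, -1.9]
finger_gap: 0.034
```

```bash
python3 -m inch '[[2.4,[0,0,0.12],0],[2.4,[0,0,0.24],0],[2.4,[0,0,0.36],0],[2.4,[0,0,0.48],0],[2.4,[0,0,0.6],0],[2.4,[0,0,0.72],0],[2.4,[0,0,0.84],0],[2.4,[0,0,0.96],0],[2.4,[0,0,1.0],0],[2.4,[0,0,1.0],0]]'
```

```text
t: 21.7
position: [0.3999, -0.3916, 0.0897]
ee_rot: [0.978, 0.209, -0.0, -0.0]
force: [0.2, -0.4, -2.0]
finger_gap: 0.0339
```

```bash
python3 -m inch '[[2.4,[0,0,0.1],0],[2.4,[0,0,0.2],0],[2.4,[0,0,0.3],0],[2.4,[0,0,0.4],0],[2.4,[0,0,0.5],0],[2.4,[0,0,0.6],0],[2.4,[0,0,0.7],0],[2.4,[0,0,0.8],0],[2.4,[0,0,0.8],0],[2.4,[0,0,0.8],0]]'
```

```text
t: 22.95
position: [0.3999, -0.3916, 0.0818]
ee_rot: [0.978, 0.209, -0.0, -0.0]
force: [0.2, -0.5, -2.4]
finger_gap: 0.0338
```

Free so far. Now the last 8 mm, slowly.

```bash
python3 -m inch '[[2.4,[0,0,0.08],0],[2.4,[0,0,0.16],0],[2.4,[0,0,0.24],0],[2.4,[0,0,0.32],0],[2.4,[0,0,0.4],0],[2.4,[0,0,0.48],0],[2.4,[0,0,0.55],0],[2.4,[0,0,0.55],0],[2.4,[0,0,0.55],0],[2.4,[0,0,0.55],0]]'
python3 -m inch '[[2.4,[0,0,0.02],0],[2.4,[0,0,0.04],0],[2.4,[0,0,0.06],0],[2.4,[0,0,0.08],0],[2.4,[0,0,0.1],0],[2.4,[0,0,0.12],0],[2.4,[0,0,0.14],0],[2.4,[0,0,0.15],0],[2.4,[0,0,0.15],0],[2.4,[0,0,0.15],0]]'
```

```text
t: 24.2
position: [0.4, -0.3916, 0.0763]
ee_rot: [0.978, 0.209, -0.0, -0.0]
force: [0.4, -1.7, -3.0]
finger_gap: 0.0342
t: 25.45
position: [0.4, -0.3916, 0.0748]
ee_rot: [0.978, 0.209, -0.0, -0.0]
force: [0.7, 0.4, -1.9]
finger_gap: 0.034
```

```bash
python3 -m inch '[[2.4,[0,0,0.01],0],[2.4,[0,0,0.02],0],[2.4,[0,0,0.03],0],[2.4,[0,0,0.04],0],[2.4,[0,0,0.05],0],[2.4,[0,0,0.06],0],[2.4,[0,0,0.07],0],[2.4,[0,0,0.08],0],[2.4,[0,0,0.09],0],[2.4,[0,0,0.1],0]]'
```

```text
t: 26.7
position: [0.3999, -0.3916, 0.0737]
ee_rot: [0.978, 0.209, -0.0, -0.0]
force: [-0.7, 0.4, -2.2]
finger_gap: 0.034
```

```bash
python3 -m inch '[[2.4,[0,0,0.01],0],[2.4,[0,0,0.02],0],[2.4,[0,0,0.03],0],[2.4,[0,0,0.04],0],[2.4,[0,0,0.05],0],[2.4,[0,0,0.06],0],[2.4,[0,0,0.07],0],[2.4,[0,0,0.07],0],[2.4,[0,0,0.07],0],[2.4,[0,0,0.07],0]]'
```

```text
t: 27.95
position: [0.4, -0.3917, 0.0735]
ee_rot: [0.978, 0.209, 0.0, 0.0]
force: [-2.5, 2.7, 10.0]
finger_gap: 0.0342
```

The relay met the ledge at TCP z = 0.0735, the same height as in the control base. I'll release gradually and go down a little to follow the pads' backward swing.

```bash
python3 -m inch '[[3.6,[0,0,0],0],[4,[0,0,0.03],0],[4.4,[0,0,0.08],0],[4.8,[0,0,0.14],0],[5.2,[0,0,0.2],0],[5.6,[0,0,0.26],0],[6,[0,0,0.3],0],[6.6,[0,0,0.3],0],[7.2,[0,0,0.3],0],[8,[0,0,0.3],0]]'
python3 -m inch '[[8.5,[0,0,0],0],[8.5,[0,0,0],0],[8.5,[0,0,-1],0],[8.5,[0,0,-3],0],[8.5,[0,0,-5],0],[8.5,[0,0,-8],0],[8.5,[0,0,-11],0],[8.5,[0,0,-13.5],0],[8.5,[0,0,-13.5],0],[8.5,[0,0,-13.5],0]]'
python3 meas.py m3 .052 .09
```

```text
t: 29.2
position: [0.4, -0.3916, 0.0701]
ee_rot: [0.978, 0.209, 0.0, 0.0]
force: [-0.0, 0.5, -0.2]
finger_gap: 0.0798
t: 30.45
position: [0.3997, -0.3914, 0.2049]
ee_rot: [0.978, 0.209, -0.0, -0.0]
force: [0.3, -0.7, -0.0]
finger_gap: 0.085
30.45 [ 0.3997 -0.3914  0.2049] yaw 24.16 tilt [-3.e-04  3.e-04 -1.e+00]
0.003 0.01 1979 z 0.0071 c [ 7.1 -0.1] [94.6 93.6] 90.0 pct x [-38.7  53.6] y [-46.2  46.6]
0.003 0.01 167 z 0.0071 c [24.7 61.7] [ 9.5 32.1] 79.8 pct x [ 9.7 38.4] y [57.2 68.5]
0.048 0.056 571 z 0.0527 c [17.2 -0.3] [22.6 60. ] 0.6 pct x [ 6.4 28.1] y [-30.1  29.2]
0.048 0.056 114 z 0.0525 c [-22.2  22. ] [10.6 14.6] 0.5 pct x [-27.4 -18. ] y [14.7 29.2]
0.083 0.095 1660 z 0.0889 c [-0.3 -1.1] [26.4 44.1] 90.0 pct x [-22.   21.5] y [-14.   11.8]
0.083 0.095 176 z 0.0888 c [ -0.9 -28.9] [20.7  4.7] 1.4 pct x [-10.5   9.4] y [-31.5 -26.6]
370
```

View pics/m3o.png

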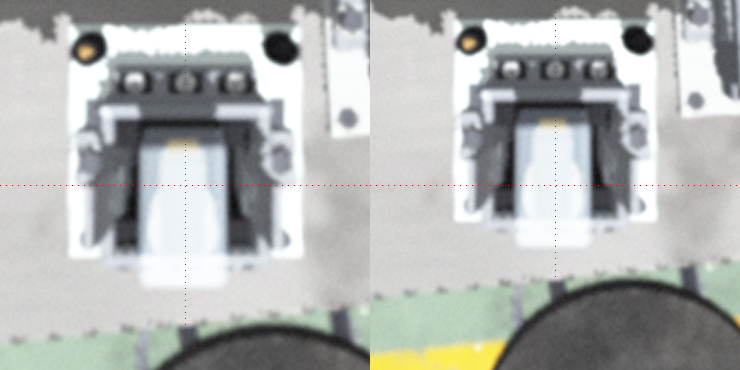

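The relay top is at 0.0889 m, against 0.0887 m when it was seated at the start. I'll check both tabs.

Run:
```python
from ortho import *
o=bot.get_obs(); im,d=viewer.get_image("wrist"); Rt=R.from_quat(o["ee_rot"]).as_matrix()
v,u=np.mgrid[0:400,0:640]; p,f=cam("wrist"); du,dv=u-p["cx"],v-p["cy"]; r=np.hypot(du,dv)+1e-9; th=r/f
C=np.stack([du/r*np.tan(th),dv/r*np.tan(th),np.ones_like(r)],-1)*d[...,None]
T=np.array(p["tool_from_camera"]); W=(C@T[:3,:3].T+T[:3,3]); Z=(W@Rt.T)[...,2]+o["position"][2]
for s in (-1,1):
    y=W[...,1]*s; m=(abs(W[...,0])<9)&(y>.016)&(y<.04)&(Z>.085)&(Z<.094)&(d>0)
    print(s,m.sum(),np.round(1000*np.percentile(y[m],[2,50,98]),1),"z",np.round(np.median(Z[m]),4))
s,_=viewer.get_image("scene"); b=cv2.resize(s[150:270,310:430],(600,600),interpolation=cv2.INTER_CUBIC); cv2.imwrite("pics/f1.png",b)
```

```text
-1 158 [26.5 28.8 31.4] z 0.0903
1 133 [25.8 27.3 29.5] z 0.0906
```

View pics/f1.png

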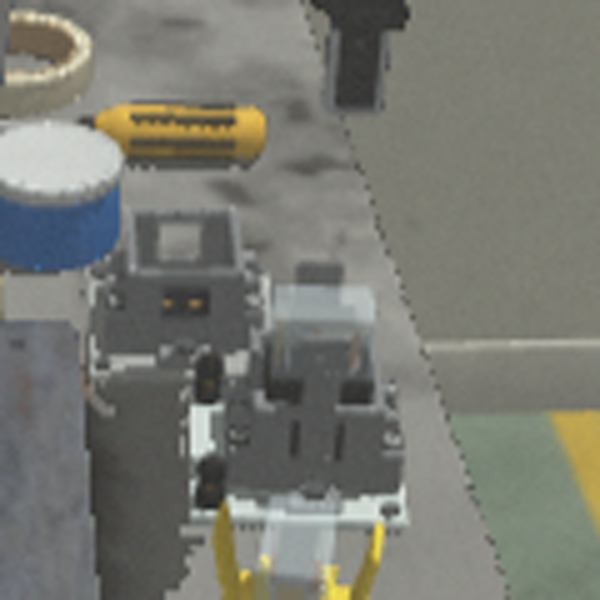

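The tab tops span 60.9 mm; at rest they should span 61 mm. So both tabs are sprung out, and the picture shows the relay seated upright with the gripper well clear. Handing in.

```bash
python3 -c "
from rig import bot
print(bot.get_obs()['t']); print(bot.sign_off())"
```

```text
30.6
the job is handed in; nothing more can be done
None
```

I moved the relay from the control base to the test socket and handed the job in at 30.6 s; the robot gave no verdict. I pinched both tabs to their stops and lifted the relay straight out. I measured the test socket at about 7 mm off the base centre with the wrist camera, and the relay went in there on the first try.

- **Forces:** the wrist force readings at the end of each move never passed about 14 N. That peak was the downward push on the relay while the fingers closed. The relay met the ledge at about 10 N, and at the same TCP height as in the control base (0.0735 m against 0.0736 m).
- **Seating:** the relay's top is at 0.0889 m, against 0.0887 m when it was seated at the start. It sits about 7 mm along and 1 mm across from the base centre, inside the 11 mm and 3 mm limits.
- **Tabs:** their outer faces are 60.9 mm apart at the top, matching the 61 mm given for fully sprung out. The two tabs measured 31.4 and 29.5 mm from the tool axis; the relay sits about 1 mm off that axis, which accounts for the difference.
- **Everything else:** the gripper ended about 13 cm above the relay. I moved nothing else that I know of, but did not re-measure the tin, bush and pliers at the end.

No check failed. While pinched, the fingers read 34 mm instead of the roughly 37 mm given. The reading stayed there under full grip, so I took it as the tabs at their stops.

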